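Square up the camera column of a dish photo stand

ROBOT

A 6-joint arm with a two-finger parallel gripper is mounted at the origin on a cart in front of the work surface, level with it; the furniture and walls round the work are solid. World frame = base frame: x ahead of the robot, y to its left, z up, the work surface at z = 0. Lengths are in m, angles in rad, forces in N, time in s.
With the tool pointing down it reaches from about 0.35 to 0.775 m from the base axis. Payload 7.3 kg.
Tool frame: the origin (TCP) lies between the finger pads; the fingertips stand 8 mm ahead of it and the grasp point (between the pads) lies 11 mm behind it (robot.nose_length is the distance from the TCP to the fingertips, in m); z points along the fingers, y is the line along which they close (so a half turn about z gives the same grasp; the last joint's range is limited). The gripper opens to 92 mm and grips with 3 to 60 N. Pads are 19 mm wide; open, the fingers measure 130 mm over their backs; the gripper's body (75 mm by 190 mm) begins 47 mm behind the grasp point.
Start: joints at [-1.281, 0.342, 1.524, -0, 1.275, -0.146], TCP at [0.222, -0.476, 0.235] pointing down, gripper open.
Joint ranges: [-2.53, 2.53], [-0.77, 2.02], [0.04, 2.7], [-1, 4.14], [0.28, 2.66], [-3.11, 3.11]. Speed limits (rad/s): [2.57, 2.57, 3.14, 3.14, 3.14, 3.14].

INTERFACE

Orientations are given as [roll, pitch, yaw] about the fixed x, y, z axes, in that order (R = Rz(yaw) Ry(pitch) Rx(roll)).
In Python, from cell import robot gives the robot as it stands. The module is installed in compiled form; this text tells all that it offers.
- The arm moves only by the shell command python3 -m jog 'ROWS' [FORCE]. ROWS is JSON, a list that holds one entry, the list of rows, each a list of 5 numbers: the gripper's target within -1 to 1 (fully open at 1, half-way at 0, shut at -1), then the shift along the tool's x, y, z in m, then the turn about the tool's z in rad. A call has 1 to 5 rows; each row is the pose to reach, as a shift and turn from the pose commanded when the call began, along the tool's axes at that moment; what a row does not reach only later rows make up. A row lasts 1/12 s, in which the tool goes at most 41.7 mm and 7.16 degrees, less where a joint would pass 70% of its speed; a pose out of reach is approached as far as the arm can. A call with a gripper value outside its range is refused whole. The fingers move at their own pace and stop on an object; FORCE is the grip in N (left out, the last holds). Time passes only in rows, so rows that repeat a pose let the fingers close. It gives the time, the measured TCP pose, the force, the opening and the grip force at its end, in the units of the state.
- robot.observe(): the state, without advancing time (a new reading comes with each control period).
- robot.read_camera(name): name is "scene" or "top" or "wrist"; returns the picture (384x512x3 uint8, red, green, blue); there is no depth.
- robot.camera_model(name): a dict with "camera_matrix" (3x3 intrinsics, pixels), "position" and "attitude" of the camera in the world; the wrist camera has in their place "mount" (4x4, takes a point from camera to tool coordinates, whose origin is the TCP and whose axes are the flange's). Camera axes: x right, y down, z forward; pixel columns grow to the right and rows downward; lengths in m; the calibration is good to about 2 mm. A picture is of the moment at which its call begins: read the wrist's pose just before it. camera_model takes no time and is no camera call.
- robot.hand_in(): hands the job in; it is judged then, once.
The state is a dict: "time": time; "qpos": joint angles; "qvel": joint speeds; "joint_efforts": joint torques, N m; "tool_pos": TCP position; "tool_rot": TCP orientation; "contact_force": force on the tool from outside, world axes, zero at the start; "torque": the same for the moment, N m; "opening": finger opening in m; "grip_force": force on a finger pad.
Only numpy, scipy, OpenCV 4.12 (cv2) and the standard library are available. Lean on these libraries where they do the work, as an engineer would, in place of code of your own. Each camera call takes 0.05 s, during which the arm holds its last target. There are 200 camera calls.

TASK

The camera column of the photo stand has gone out of true and leans forward over its base plate. Pick up the engineer's square, stand it on the base plate, then press its outer corner into the corner between plate and column until the stock sits flat on the plate and the blade lies flush along the column's front face, which brings the column upright. Finish while still holding the square pressed into the corner, so that a colleague can tighten the clamp; leave the camera, the agar dish and the amber bottle where they stand.

Things in the scene. Friction and masses are not known exactly. Their poses are not given: they have to be found in the camera images.
- stock_grip (a point): Grip point on the stock of the square: mid-thickness, 24 mm above the stock's underside, 75 mm behind the square's outer face. x points along the stock to the blade end, y across its 16 mm thickness, z up along the blade. The stock, a level steel bar 34 mm high, reaches from x = -50 to +75 mm; pinch it across y here.
- heel (a point): Outer corner of the square: on its underside, in the outer face, mid-thickness; 75 mm along x and 24 mm below stock_grip, same axes. The outer face (stock end and outer edge of the blade, in one plane) looks along +x.
- square: The loose steel engineer's square (L shape, about 0.3 kg), standing upright on its stock. Origin on its underside right below stock_grip, same axes. A foot flange 30 mm wide, 4 mm high runs along the underside. At the +x end a blade 24 mm wide (in x) and 5 mm thick rises to 125 mm above the underside.
- photo_stand: Heavy photo stand that does not shift: white base plate 210 x 150 mm, its top 16 mm above the worktop, with an aluminium column near its far end. Origin on the worktop under the plate's middle; x points from the plate's open front end to the column, y left, z up. The plate spans x = -105 to 105, y = -75 to 75 mm.
- base_plate: The white base plate with the column's fixed foot on it; same origin and axes as photo_stand.
- corner (a point): The corner for the square: where the plate's top meets the front face of the column when that is upright; 50 mm in x and 16 mm in z from the stand's origin, at mid-width, same axes. The square's outer face ends up here, its heel on this point.
- column_mid (a point): Point on the column's flat front face, mid-width, 60 mm above the plate. The column is 40 x 40 mm, its top about 173 mm above the plate. From 137 mm above the plate up a grey camera carriage stands out of the front face by 11 mm; below that the face is clear.
- column (a joint): Lean of the column in rad: 0 upright, positive forward (to -x of the stand, over the plate), about 0.10 to 0.17 at the start. It turns on a pin 20 mm above the plate, 20 mm behind the face. The clamp is slack: a spring tips it forward, so that pushing it upright with the blade's top takes about 3 N, and let go it tips again.
- camera: Bystander: black camera 46 x 46 mm, 84 mm high, standing lens up; origin at the centre of its underside.
- agar_dish: Bystander: round agar dish, 90 mm across, 18 mm high; origin at the centre of its underside.
- amber_bottle: Bystander: amber bottle with black cap, 40 mm across, 80 mm high; origin at the centre of its underside.
Mind the look-alikes: they are no part of the job. Several things look just like the square: the one meant starts nearest to the robot's base.

How it is judged:
By the outcome, as a careful person would: the job done as asked, in the order asked, and still so for the second after the job is handed in, while the arm keeps its last pose, push and grip.
It also fails if it takes over 54 s, if anything falls off the work surface, if the arm or the gripper's body presses on something with over 40 N, if the wrist force passes 120 N, or if a joint passes its speed limit or range.

## Working session

There is one attempt and no reset: what is moved stays moved. The work goes in short steps, Python scripts to look and compute and a shell command to move; the robot and the scene stay as the last step left them, time stands still between calls to the robot, and variables do not carry over. Pictures are saved under pics/ and viewed, at most 10 in all, crops included, and the job is handed in when it is done.

```bash
mkdir -p pics; cat > h.py <<'E'
import numpy as np, cv2
from cell import robot
from scipy.spatial.transform import Rotation as R
def snap(n,f):
    im=robot.read_camera(n); cv2.imwrite('pics/'+f,im[:,:,::-1]); return im
E
python3 - <<'E'
from h import *
s=robot.observe(); print(s)
for n in('scene','top','wrist'):
    m=robot.camera_model(n); print(n,m)
a=snap('scene','s0.png'); b=snap('top','t0.png')
cv2.imwrite('pics/both.png',cv2.resize(np.vstack([a,b])[:,:,::-1],None,fx=.78,fy=.78))
cv2.imwrite('pics/t0b.png',cv2.resize(b[:,:,::-1],(800,600),interpolation=cv2.INTER_CUBIC))
cv2.imwrite('pics/s0b.png',cv2.resize(a[:,:,::-1],(800,600),interpolation=cv2.INTER_CUBIC))
E
```

```text
{'time': 0.0, 'qpos': array([-1.28095195e+00,  3.42717705e-01,  1.52503328e+00, -3.82883592e-05,
        1.27539035e+00, -1.45972176e-01]), 'qvel': array([-0.00018212,  0.00117649, -0.00066752, -0.0001292 ,  0.00112332,
        0.00102644]), 'joint_efforts': array([ 1.61510903e-03, -4.31240737e+01, -2.44217867e+01,  7.18661863e-02,
        5.58653427e-02, -1.05754079e-04]), 'tool_pos': array([ 0.22153604, -0.47552588,  0.23404188]), 'tool_rot': array([-3.14005512e+00, -1.89039289e-04,  4.35827583e-01]), 'contact_force': array([ 0.20929305,  0.76477954, -0.42268319]), 'torque': array([0.00949966, 0.00233895, 0.04103428]), 'grip_force': 0.0, 'opening': 0.09136586241999972}
scene {'camera_matrix': array([[395.27791271,   0.        , 254.07930772],
       [  0.        , 395.27791271, 190.32554233],
       [  0.        ,   0.        ,   1.        ]]), 'position': array([-0.10667045,  0.9199051 ,  0.91572303]), 'attitude': array([-2.176524  ,  0.02371986, -2.5628839 ])}
top {'camera_matrix': array([[458.9453798 ,   0.        , 254.14053766],
       [  0.        , 458.9453798 , 190.96138893],
       [  0.        ,   0.        ,   1.        ]]), 'position': array([ 0.2474675 , -0.08513363,  1.55688651]), 'attitude': array([-2.91516015e+00,  2.86932848e-03, -1.48964709e+00])}
wrist {'camera_matrix': array([[296.96180611,   0.        , 255.28919113],
       [  0.        , 296.96180611, 188.24567186],
       [  0.        ,   0.        ,   1.        ]]), 'mount': array([[-3.63323823e-04, -9.60521999e-01, -2.78203806e-01,
         7.45842397e-02],
       [ 9.99999868e-01, -2.47672981e-04, -4.50850867e-04,
        -1.24379950e-03],
       [ 3.64148610e-04, -2.78203933e-01,  9.60521962e-01,
        -1.50352453e-01],
       [ 0.00000000e+00,  0.00000000e+00,  0.00000000e+00,
         1.00000000e+00]])}
```

View pics/t0b.png

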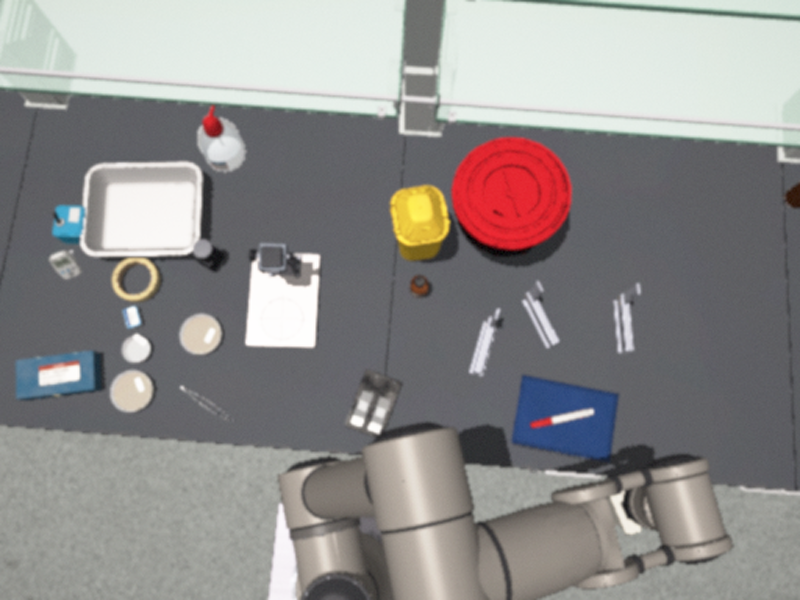

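View pics/s0b.png

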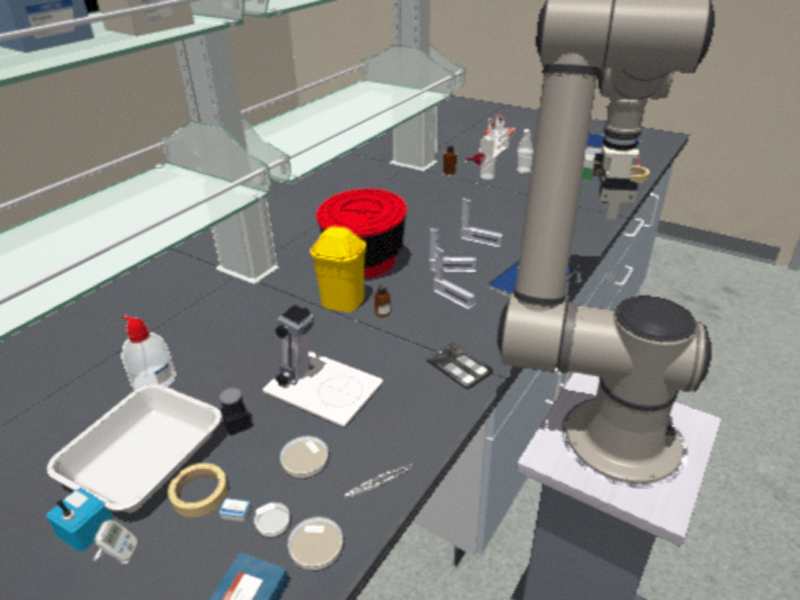

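```bash
cat >> h.py <<'E'
def cam(n,s=None):
    m=robot.camera_model(n); K=m['camera_matrix']
    if n!='wrist': return K,R.from_euler('xyz',m['attitude']).as_matrix(),np.array(m['position'])
    s=s or robot.observe(); Rt=R.from_euler('xyz',s['tool_rot']).as_matrix(); M=m['mount']
    return K,Rt@M[:3,:3],s['tool_pos']+Rt@M[:3,3]
def ray(c,uv):
    K,Rm,p=c; return Rm@np.linalg.solve(K,[uv[0],uv[1],1.])
def onz(c,uv,z=0):
    d=ray(c,uv); return c[2]+d*(z-c[2][2])/d[2]
def proj(c,P):
    K,Rm,p=c; q=(np.atleast_2d(P)-p)@Rm; q=q@K.T; return q[:,:2]/q[:,2:]
def tri(cs,uvs):
    A=np.zeros((3,3));b=np.zeros(3);L=[]
    for c,uv in zip(cs,uvs):
        d=ray(c,uv);d/=np.linalg.norm(d);P=np.eye(3)-np.outer(d,d);A+=P;b+=P@c[2];L.append(P)
    x=np.linalg.solve(A,b); return x,[np.linalg.norm(P@(x-c[2])) for P,c in zip(L,cs)]
E
python3 - <<'E'
from h import *
t=cam('top');k=.64
for n,u in dict(A=(483,345),B=(541,318),C=(625,325),plateFL=(247,346),plateFR=(315,347),plateBR=(320,254),base=(340,600),cam=(205,255),dish=(201,334),bottle=(420,287)).items():
    p=onz(t,np.array(u)*k);print(n,p.round(3),np.hypot(*p[:2]).round(3))
im=cv2.imread('pics/t0.png'); s=cv2.imread('pics/s0.png')
a=cv2.resize(im[175:250,295:415],(800,500),interpolation=cv2.INTER_CUBIC)
cv2.imwrite('pics/c1.png',a)
E
```

```text
A [ 0.515 -0.248  0.   ] 0.572
B [ 0.586 -0.373  0.   ] 0.694
C [ 0.585 -0.558  0.   ] 0.808
plateFL [0.471 0.268 0.   ] 0.542
plateFR [0.481 0.119 0.   ] 0.496
plateBR [0.693 0.13  0.   ] 0.705
base [-0.031  0.013  0.   ] 0.034
cam [0.67 0.39 0.  ] 0.775
dish [0.49  0.373 0.   ] 0.615
bottle [ 0.635 -0.101  0.   ] 0.643
```

View pics/c1.png

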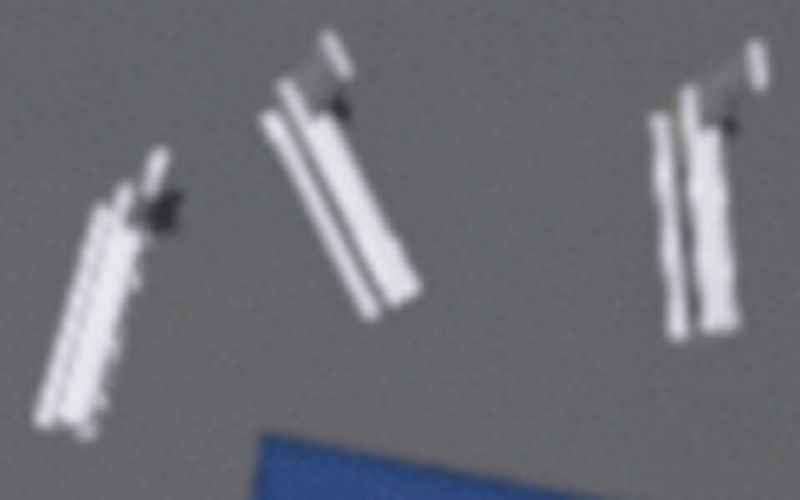

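The top crop shows three squares that look alike: A at crop (90,320), B at (340,200) and C at (700,220), which are top-image pixels (309,221), (346,204) and (400,208). A is nearest the base, 0.57 m against 0.69 m and 0.81 m, so A is the one. I'll move above it with the tool turned half round, so the wrist camera stays clear of the column.

```bash
cat >> h.py <<'E'
def go(P,yaw):
    s=robot.observe();Rt=R.from_euler('xyz',s['tool_rot']).as_matrix()
    d=Rt.T@(np.array(P)-s['tool_pos']); dy=(yaw-s['tool_rot'][2]+np.pi)%(2*np.pi)-np.pi
    print('t',s['time'],'pos',s['tool_pos'].round(4),'rot',s['tool_rot'].round(4),'shift',d.round(4),'turn',round(-dy,4),'F',s['contact_force'].round(2))
E
python3 -m jog '[[[0,0.04,-0.01,0,-0.12],[0,0.08,-0.02,0,-0.24],[0,0.12,-0.03,0,-0.36],[0,0.16,-0.04,0,-0.48],[0,0.20,-0.05,0,-0.6]]]'
python3 -c "from h import *
go([.49,-.245,.235],2.84)"
```

```text
time: 0.52
tool_pos: [0.3829, -0.3447, 0.2345]
tool_rot: [-3.141, -0.0, 1.041]
contact_force: [1.4, -1.0, -0.4]
opening: 0.0629
grip_force: 0.0
t 0.5167 pos [ 0.3829 -0.3447  0.2345] rot [-3.1411e+00 -2.0000e-04  1.0411e+00] shift [ 0.1401  0.0421 -0.0005] turn -1.7989 F [ 1.4  -0.97 -0.44]
```

```bash
python3 -m jog '[[[0,0.03,0.01,0,-0.12],[0,0.06,0.02,0,-0.24],[0,0.09,0.03,0,-0.36],[0,0.12,0.04,0,-0.48],[0,0.14,0.042,0,-0.6]]]'
python3 -m jog '[[[0,0,0,0,-0.12],[0,0,0,0,-0.24],[0,0,0,0,-0.36],[0,0,0,0,-0.48],[0,0,0,0,-0.6]]]'
python3 -m jog '[[[0,0,0,0,-0.12],[0,0,0,0,-0.24],[0,0,0,0,-0.36],[0,0,0,0,-0.48],[0,0,0,0,-0.6]]]'
python3 - <<'E'
from h import *
go([.5,-.245,.235],2.84)
s=robot.observe(); np.save('w1.npy',np.r_[s['tool_pos'],s['tool_rot']])
a=snap('wrist','w1.png'); cv2.imwrite('pics/w1b.png',cv2.resize(a[:,:,::-1],(800,600),interpolation=cv2.INTER_CUBIC))
snap('top','t1.png');snap('scene','s1.png')
E
```

```text
time: 0.93
tool_pos: [0.4913, -0.2452, 0.2342]
tool_rot: [3.141, -0.001, 1.643]
contact_force: [-0.5, -0.2, -0.6]
opening: 0.0458
grip_force: 0.0
time: 1.35
tool_pos: [0.4892, -0.2469, 0.2342]
tool_rot: [-3.141, -0.001, 2.242]
contact_force: [-0.1, -0.2, -0.8]
opening: 0.0457
grip_force: 0.0
time: 1.77
tool_pos: [0.4891, -0.247, 0.2343]
tool_rot: [3.141, -0.001, 2.842]
contact_force: [0.1, -0.1, 0.5]
opening: 0.0462
grip_force: 0.0
t 1.7667 pos [ 0.4891 -0.247   0.2343] rot [ 3.1413e+00 -1.0000e-03  2.8417e+00] shift [-0.0098  0.0052 -0.0007] turn 0.0017 F [ 0.09 -0.08  0.47]
```

View pics/w1b.png

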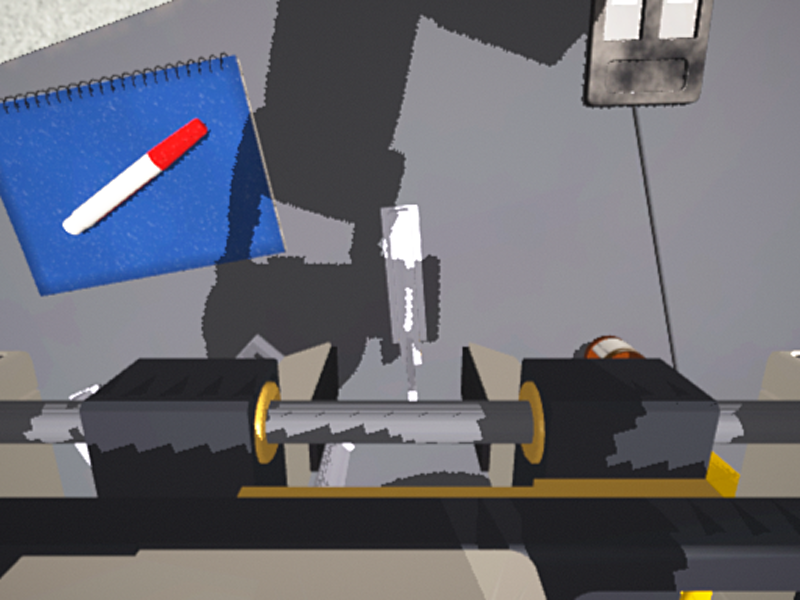

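The wrist view shows square A standing between the fingers: rear end of the stock near (403,207), blade top near (412,395), in the 800x600 picture. I'll crop closer.

```bash
python3 - <<'E'
from h import *
a=cv2.imread('pics/w1.png')[125:260,225:295]
a=(255*(a/255.)**1.0).astype(np.uint8)
l=cv2.resize(a,None,fx=4.4,fy=4.4,interpolation=cv2.INTER_CUBIC)
t=cv2.imread('pics/t1.png')[180:245,295:335]
tt=cv2.resize(cv2.imread('pics/t0.png')[190:245,290:330],None,fx=10,fy=10,interpolation=cv2.INTER_CUBIC)
c=np.zeros((600,800,3),np.uint8); c[:l.shape[0],:l.shape[1]]=l; c[:tt.shape[0],350:350+tt.shape[1]]=tt
cv2.imwrite('pics/c2.png',c)
E
```

```text
(no output)
```

View pics/c2.png

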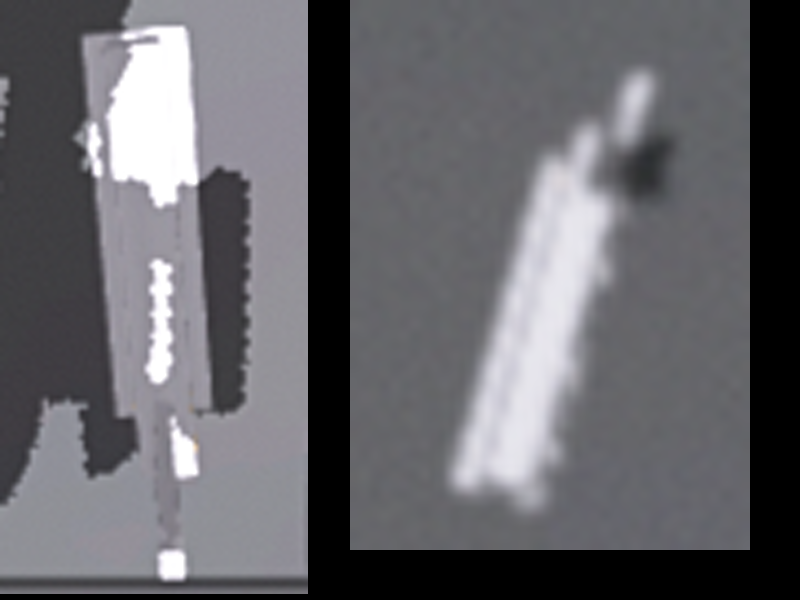

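The crop shows the flange outline with corners at (82,36), (187,27), (212,411) and (115,415). The inner edge of the blade top is at (172,550). In the top-view panel on the right, the blade top runs from (640,70) to (625,138). I'll fit the pose to these points.

```bash
python3 - <<'E'
from h import *
from scipy.optimize import least_squares
w=np.load('w1.npy'); s=dict(tool_pos=w[:3],tool_rot=w[3:]); W=cam('wrist',s);T=cam('top')
f=lambda x,y:(225+(x+.5)/4.4-.5,125+(y+.5)/4.4-.5); g=lambda x,y:(290+(x-350+.5)/10-.5,190+(y+.5)/10-.5)
# left in image: flange y sign: tool yaw 2.84, image right = tool y -> world (sin,-cos)
obs=[(W,f(82,36),(-50,-15,2)),(W,f(187,27),(-50,15,2)),(W,f(115,415),(75,-15,4)),(W,f(212,411),(75,15,4)),(W,f(172,550),(51,0,125)),(T,g(640,70),(75,0,125)),(T,g(625,138),(51,0,125))]
def P(p,l): 
    c,sn=np.cos(p[3]),np.sin(p[3]); l=np.array(l)/1000; return np.array([p[0]+c*l[0]-sn*l[1],p[1]+sn*l[0]+c*l[1],p[2]+l[2]])
res=lambda p:np.concatenate([(proj(c,P(p,l))[0]-uv) for c,uv,l in obs])
r=least_squares(res,[.5,-.245,0,-.3],loss='soft_l1');print(r.x,res(r.x).reshape(-1,2).round(2))
sub=obs[:5]; r2=least_squares(lambda p:np.concatenate([(proj(c,P(p,l))[0]-uv) for c,uv,l in sub]),r.x);print(r2.x)
print(tri([W,T],[obs[4][1],obs[6][1]]))
print('joint z of rear flange',[onz(W,o[1],.002).round(4) for o in obs[:4]])
# stand in views
im=cv2.imread('pics/t1.png'); s=cv2.imread('pics/s1.png')
c=np.zeros((600,800,3),np.uint8)
a=cv2.resize(im[148:228,150:212],None,fx=6,fy=6,interpolation=cv2.INTER_CUBIC);b=cv2.resize(s[190:275,165:250],None,fx=4.9,fy=4.9,interpolation=cv2.INTER_CUBIC)
c[:a.shape[0],:a.shape[1]]=a;c[:b.shape[0],380:380+b.shape[1]]=b;cv2.imwrite('pics/c3.png',c)
E
```

```text
[ 0.49949053 -0.24556721 -0.00346063 -0.22229165] [[ 0.31 -0.18]
 [-0.24  0.02]
 [ 0.72  4.42]
 [ 0.17  3.77]
 [-0.47 -1.88]
 [ 0.28  0.74]
 [-0.25  0.97]]
[ 0.49892484 -0.24542869 -0.00550191 -0.22240221]
(array([ 0.55325498, -0.25766235,  0.11775959]), [np.float64(0.0002256524972050358), np.float64(0.00022565249720508568)])
joint z of rear flange [array([ 0.4472, -0.2494,  0.002 ]), array([ 0.4538, -0.2197,  0.002 ]), array([ 0.5622, -0.2755,  0.002 ]), array([ 0.5699, -0.246 ,  0.002 ])]
```

View pics/c3.png

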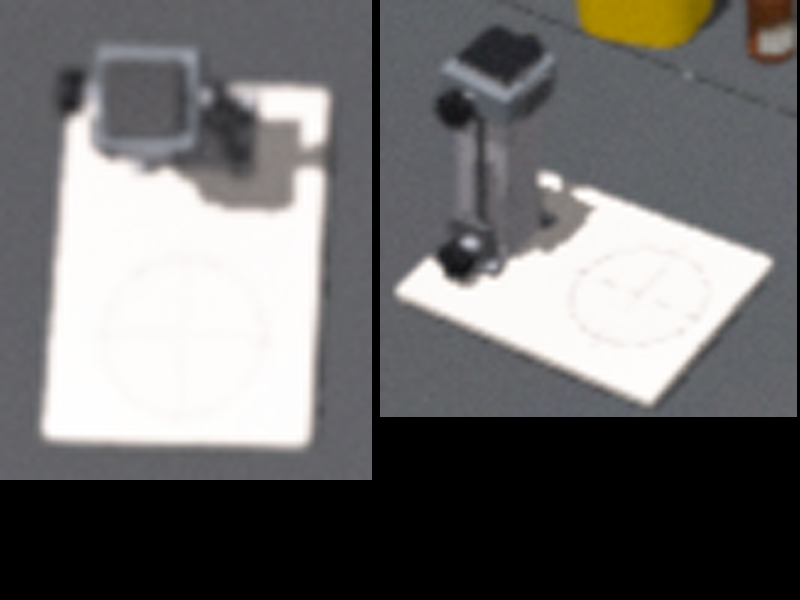

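The crop shows the stand. In the top panel the plate's front corners are at (43,438) and (310,446), its back right corner at (328,88), and the column base is hidden under the camera carriage. Before planning the stand I'll grasp: grip point (0.499,-0.246), yaw of the square -0.222.

```bash
python3 - <<'E'
from h import *
go([.4993,-.2456,.017],2.919)
T=cam('top');g=lambda x,y:(150+(x+.5)/6-.5,148+(y+.5)/6-.5)
for n,u,z in(('FL',(43,440),.0),('FR',(312,447),.0),('BR',(328,86),.016),('BRs',(330,88),.0),('Lm',(66,120),.016),('ringc',(184,337),.016)): print(n,onz(T,g(*u),z).round(4))
E
python3 -m jog '[[[0,-0.005,0.000,0.03,-0.077],[0,-0.01,0.0,0.07,-0.077],[0,-0.01,0.0,0.11,-0.077],[0,-0.01,0.0,0.15,-0.077],[0,-0.01,0.0,0.18,-0.077]]]' 
python3 -c "from h import *
go([.4993,-.2456,.016],2.919)"
```

```text
t 1.9167 pos [ 0.4892 -0.247   0.2344] rot [ 3.1414e+00 -7.0000e-04  2.8327e+00] shift [-0.0093  0.0044  0.2174] turn -0.0863 F [ 0.68 -0.11 -0.49]
FL [0.4726 0.273  0.    ]
FR [0.481  0.1191 0.    ]
BR [0.6908 0.1304 0.016 ]
BRs [0.6943 0.1314 0.    ]
Lm [0.6581 0.2801 0.016 ]
ringc [0.5358 0.1967 0.016 ]
time: 2.33
tool_pos: [0.4977, -0.2493, 0.0516]
tool_rot: [3.141, -0.003, 2.908]
contact_force: [0.3, 0.5, -0.1]
opening: 0.0459
grip_force: 0.0
t 2.3333 pos [ 0.4977 -0.2493  0.0516] rot [ 3.1405e+00 -2.9000e-03  2.9085e+00] shift [-0.0008  0.004   0.0356] turn -0.0105 F [ 0.27  0.47 -0.13]
```

```bash
python3 -m jog '[[[0,-0.001,0.004,0.015,-0.01],[0,-0.001,0.004,0.03,-0.01],[0,-0.001,0.004,0.035,-0.01],[0,-0.001,0.004,0.035,-0.01]]]' 
python3 -m jog '[[[-1,0,0,0,0],[-1,0,0,0,0],[-1,0,0,0,0],[-1,0,0,0,0],[-1,0,0,0,0]]]' 30
python3 -c "from h import *
go([.4993,-.2456,.016],2.919)"
```

```text
time: 2.67
tool_pos: [0.5, -0.246, 0.0184]
tool_rot: [3.141, -0.003, 2.92]
contact_force: [-0.5, 0.1, -0.2]
opening: 0.0464
grip_force: 0.0
time: 3.08
tool_pos: [0.5011, -0.2468, 0.0204]
tool_rot: [-3.141, 0.001, 2.922]
contact_force: [-0.5, -0.4, -0.6]
opening: 0.0171
grip_force: 0.0
t 3.0833 pos [ 0.5011 -0.2468  0.0204] rot [-3.1411e+00  1.2000e-03  2.9224e+00] shift [0.002  0.0008 0.0044] turn 0.0034 F [-0.54 -0.37 -0.6 ]
```

```bash
python3 -m jog '[[[-0.4,0,0,0,0],[-0.4,0,0,0.003,0],[-0.4,0,0,0.003,0]]]' 30;  python3 -m jog '[[[-1,0,0,0,0],[-1,0,0,0,0],[-1,0,0,0,0],[-1,0,0,0,0],[-1,0,0,0,0]]]' 35
python3 -m jog '[[[-1,0,0,0,0],[-1,0,0,0,0],[-1,0,0,0,0]]]'
```

```text
time: 3.33
tool_pos: [0.5006, -0.2464, 0.0164]
tool_rot: [3.141, -0.0, 2.923]
contact_force: [-0.5, 0.4, 0.6]
opening: 0.0269
grip_force: 0.0
time: 3.75
tool_pos: [0.5008, -0.2465, 0.0166]
tool_rot: [-3.142, -0.0, 2.923]
contact_force: [-0.4, 0.0, -1.3]
opening: 0.0155
grip_force: 35.0
time: 4.0
tool_pos: [0.5007, -0.2465, 0.0166]
tool_rot: [-3.142, -0.0, 2.923]
contact_force: [0.2, -1.0, -1.6]
opening: 0.0158
grip_force: 35.0
```

Gripped: opening 15.8 mm, 35 N. Next I lift and carry it round to the stand, passing inside the bottle.

```bash
python3 -m jog '[[[-1,0,0,-0.02,0],[-1,0,0,-0.05,0],[-1,0,0,-0.09,0],[-1,0,0,-0.12,0],[-1,0,0,-0.135,0]]]'
python3 -c "from h import *
go([.49,.196,.155],-3.0856)"
```

```text
time: 4.42
tool_pos: [0.502, -0.2472, 0.1558]
tool_rot: [-3.14, 0.005, 2.923]
contact_force: [0.6, -1.2, -3.1]
opening: 0.0163
grip_force: 35.0
t 4.4167 pos [ 0.502  -0.2472  0.1558] rot [-3.1395  0.0052  2.9229] shift [ 0.1078  0.4301 -0.0007] turn -0.2747 F [ 0.56 -1.17 -3.1 ]
```

```bash
python3 -m jog '[[[-1,0.01,0.02,0,0],[-1,0.02,0.05,0,-0.05],[-1,0.03,0.085,0,-0.1],[-1,0.04,0.12,0,-0.15],[-1,0.05,0.155,0,-0.2]]]'
python3 -c "from h import *
go([.49,.196,.155],-3.0856)"
```

```text
time: 4.83
tool_pos: [0.4848, -0.0829, 0.1515]
tool_rot: [3.141, -0.001, 3.124]
contact_force: [1.3, 0.4, -1.8]
opening: 0.0156
grip_force: 35.0
t 4.8333 pos [ 0.4848 -0.0829  0.1515] rot [ 3.1414e+00 -7.0000e-04  3.1244e+00] shift [-0.0004  0.2789 -0.0034] turn -0.0732 F [ 1.31  0.38 -1.77]
```

```bash
python3 -m jog '[[[-1,0,0.04,0,-0.02],[-1,0,0.08,0,-0.04],[-1,0,0.12,0,-0.06],[-1,0,0.16,0,-0.075],[-1,0,0.20,0,-0.075]]]'
python3 -m jog '[[[-1,0,0.03,0,0],[-1,0,0.06,0,0],[-1,0,0.075,0,0],[-1,0,0.077,0,0],[-1,0,0.077,0,0]]]'
python3 - <<'E'
from h import *
go([.49,.196,.155],-3.0856)
s=robot.observe(); np.save('w2.npy',np.r_[s['tool_pos'],s['tool_rot']])
a=snap('wrist','w2.png'); cv2.imwrite('pics/w2b.png',cv2.resize(a[:,:,::-1],(800,600),interpolation=cv2.INTER_CUBIC))
snap('top','t2.png');snap('scene','s2.png')
E
```

```text
time: 5.25
tool_pos: [0.4887, 0.1175, 0.1516]
tool_rot: [-3.141, -0.001, -3.085]
contact_force: [1.1, 0.1, -1.4]
opening: 0.016
grip_force: 35.0
time: 5.67
tool_pos: [0.4845, 0.1931, 0.1513]
tool_rot: [-3.141, -0.001, -3.083]
contact_force: [0.9, 0.3, -2.4]
opening: 0.0158
grip_force: 35.0
t 5.6667 pos [0.4845 0.1931 0.1513] rot [-3.1411e+00 -9.0000e-04 -3.0832e+00] shift [-0.0057  0.0025 -0.0037] turn 0.0024 F [ 0.87  0.26 -2.4 ]
```

View pics/w2b.png

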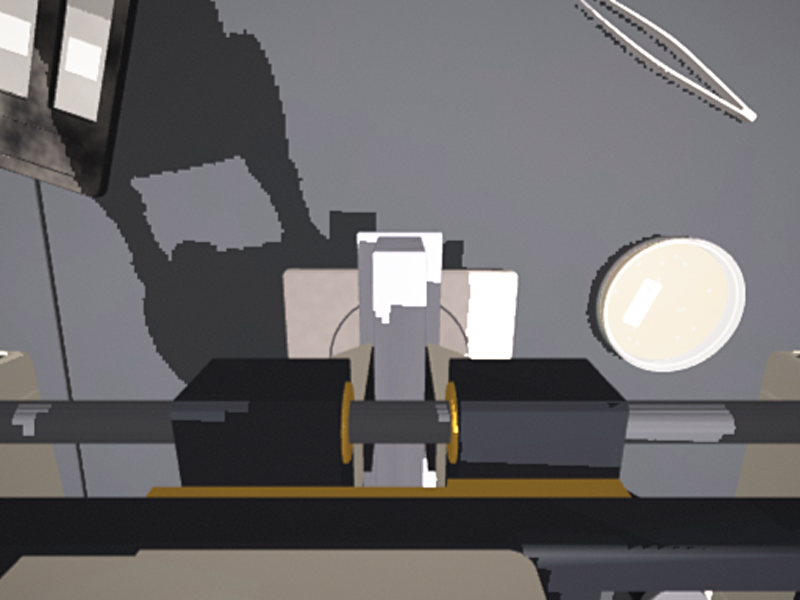

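The wrist view shows the plate's front corners at (284,269) and (518,270), and the rear corners of the held square's flange at (358,233) and (442,233). From these I'll work out both positions in one frame.

```bash
python3 - <<'E'
from h import *
w=np.load('w2.npy'); s=dict(tool_pos=w[:3],tool_rot=w[3:]); W=cam('wrist',s); f=lambda x,y:((x+.5)*.64-.5,(y+.5)*.64-.5)
# refine edge rows/cols
g=cv2.cvtColor(cv2.imread('pics/w2.png'),cv2.COLOR_BGR2GRAY).astype(int)
print('rows plate col195',g[166:178,195],'col318',g[166:178,318]); print('row190 L',g[190,176:190],'R',g[190,324:338]);print('rows flange col256',g[143:155,256],'row153 L',g[151,224:236],'R',g[151,278:290])
A,B=onz(W,f(284,270),.016),onz(W,f(518,271),.016); print('plate',A,B,np.linalg.norm(A-B),'yaw',np.arctan2(-(A-B)[0]*-1*-1,(A-B)[1]) )
m=(A+B)/2; yw=np.arctan2(-(B-A)[0],(B-A)[1]); print(m,yw)
zu=w[2]-.0166
C,D=onz(W,f(358,233),zu+.002),onz(W,f(442,233),zu+.002); print('sq',C,D,np.linalg.norm(C-D)); r=(C+D)/2
Rt=R.from_euler('xyz',w[3:]).as_matrix(); print('rear in tool',Rt.T@(r-w[:3]))
T=cam('top')
print('top-proj of corner candidates')
E
```

```text
rows plate col195 [ 55  55  55  54  52  71 126 168 176 179 181 181] col318 [130 132 129 129 129 110  86 173 250 255 255 255]
row190 L [ 56  57  55  54  51  82 156 181 182 181 180 179 180 181] R [255 255 255 255 255 255 182 119 126 129 128 130 130 132]
rows flange col256 [130 130 129 127 124 159 248 255 185 120 124 126] row153 L [ 57  54  50  53 163 255 255 255 255 255 255 255] R [255 255 255 255 255 142 122 129 132 131 131 130]
plate [0.47917279 0.12098332 0.016     ] [0.47124092 0.2685215  0.016     ] 0.1477512374510798 yaw -3.0878828728916616
[0.47520686 0.19475241 0.016     ] 0.053709780698131725
sq [0.43443652 0.17654828 0.13672939] [0.43269879 0.20644231 0.13672939] 0.02994449499924618
rear in tool [0.05088912 0.00134027 0.01464548]
top-proj of corner candidates
```

```bash
python3 -m jog '[[[-1,-0.01,0.001,0.02,0],[-1,-0.02,0.001,0.05,0],[-1,-0.02,0.001,0.08,0],[-1,-0.02,0.001,0.1,0],[-1,-0.02,0.001,0.103,0]]]'
python3 -m jog '[[[-1,0,0,0,0],[-1,0,0,0,0]]]'
python3 -c "from h import *
go([.520,.1961,.0326],-3.0856)"
```

```text
time: 6.23
tool_pos: [0.5028, 0.1926, 0.045]
tool_rot: [-3.14, -0.007, -3.087]
contact_force: [-0.9, -0.9, -2.1]
opening: 0.0158
grip_force: 35.0
time: 6.4
tool_pos: [0.5059, 0.1941, 0.0498]
tool_rot: [3.141, 0.002, -3.086]
contact_force: [-0.1, 0.5, -1.7]
opening: 0.0157
grip_force: 35.0
t 6.4 pos [0.5059 0.1941 0.0498] rot [ 3.1415e+00  1.5000e-03 -3.0865e+00] shift [-0.0142  0.0012  0.0172] turn -0.0009 F [-0.12  0.46 -1.74]
```

```bash
python3 -m jog '[[[-1,-0.005,0.001,0.004,0],[-1,-0.01,0.001,0.008,0],[-1,-0.014,0.001,0.012,0],[-1,-0.014,0.001,0.014,0],[-1,-0.014,0.001,0.014,0]]]'
python3 -m jog '[[[-1,0,0,0.001,0],[-1,0,0,0.002,0],[-1,0,0,0.002,0],[-1,0,0,0.002,0]]]'
python3 -c "from h import *
go([.520,.1961,.0326],-3.0856)"
```

```text
time: 6.82
tool_pos: [0.5189, 0.1963, 0.0343]
tool_rot: [-3.141, -0.0, -3.085]
contact_force: [-1.3, -0.2, -1.9]
opening: 0.0156
grip_force: 35.0
time: 7.15
tool_pos: [0.5188, 0.1964, 0.0327]
tool_rot: [-3.141, -0.0, -3.085]
contact_force: [-0.9, 0.1, -1.9]
opening: 0.0161
grip_force: 35.0
t 7.15 pos [0.5188 0.1964 0.0327] rot [-3.1415e+00 -1.0000e-04 -3.0853e+00] shift [-0.0012 -0.0004  0.0001] turn 0.0003 F [-0.89  0.12 -1.93]
```

Contact is close, so I press down until the vertical force reverses.

```bash
python3 -m jog '[[[-1,0,0,0.0005,0],[-1,0,0,0.001,0],[-1,0,0,0.001,0]]]'
python3 -m jog '[[[-1,0,0,0.0005,0],[-1,0,0,0.001,0],[-1,0,0,0.001,0]]]'
```

```text
time: 7.4
tool_pos: [0.5189, 0.1964, 0.0326]
tool_rot: [-3.142, 0.0, -3.085]
contact_force: [-2.9, -1.0, 5.1]
opening: 0.0158
grip_force: 35.0
time: 7.65
tool_pos: [0.5189, 0.1964, 0.0326]
tool_rot: [-3.142, 0.001, -3.085]
contact_force: [-6.1, -1.4, 14.0]
opening: 0.0157
grip_force: 35.0
```

```bash
python3 -m jog '[[[-1,-0.001,0,-0.0008,0],[-1,-0.004,0,-0.0008,0],[-1,-0.008,0,-0.0008,0],[-1,-0.011,0,-0.0008,0],[-1,-0.014,0,-0.0008,0]]]'
python3 -m jog '[[[-1,-0.002,0,0,0],[-1,-0.004,0,0,0],[-1,-0.006,0,0,0],[-1,-0.008,0,0,0],[-1,-0.008,0,0,0]]]'
python3 -c "from h import *
go([.556,.1981,.0326],-3.0856)"
```

```text
time: 8.07
tool_pos: [0.532, 0.1973, 0.0326]
tool_rot: [-3.142, -0.002, -3.085]
contact_force: [-7.9, -0.7, 11.9]
opening: 0.0161
grip_force: 35.0
time: 8.48
tool_pos: [0.5405, 0.1978, 0.0326]
tool_rot: [3.141, -0.0, -3.085]
contact_force: [-4.6, -0.9, 9.4]
opening: 0.0161
grip_force: 35.0
t 8.4833 pos [0.5405 0.1978 0.0326] rot [ 3.1415e+00 -5.0000e-04 -3.0852e+00] shift [-0.0154 -0.0006 -0.    ] turn 0.0004 F [-4.56 -0.93  9.44]
```

```bash
python3 -m jog '[[[-1,0,0,0,0],[-1,-0.001,0,0.0004,0],[-1,-0.003,0,0.0005,0],[-1,-0.005,0,0.0005,0],[-1,-0.006,0,0.0005,0]]]' 60
python3 -m jog '[[[-1,-0.002,0,0,0],[-1,-0.003,0,0,0],[-1,-0.004,0,0,0],[-1,-0.005,0,0,0],[-1,-0.005,0,0,0]]]'
python3 -c "from h import *
go([.556,.1981,.0326],-3.0856)
print(robot.observe()['torque'])
s=robot.observe(); np.save('w3.npy',np.r_[s['tool_pos'],s['tool_rot']])
a=snap('scene','s3.png')[180:280,160:260]; b=snap('wrist','w3.png');c=np.zeros((500,800,3),np.uint8);c[:,:400]=cv2.resize(a,(400,500)) if 0 else 0
a=cv2.resize(a,(400,400),interpolation=cv2.INTER_CUBIC); c[:400,:400]=a; d=cv2.resize(b[120:312,170:342],(400,447),interpolation=cv2.INTER_CUBIC); c[:447,400:]=d; cv2.imwrite('pics/c4.png',c[:,:,::-1])"
```

```text
time: 8.9
tool_pos: [0.5453, 0.1982, 0.0326]
tool_rot: [-3.142, -0.003, -3.085]
contact_force: [-12.5, 0.2, 17.4]
opening: 0.0158
grip_force: 60.0
time: 9.32
tool_pos: [0.5501, 0.1985, 0.0326]
tool_rot: [-3.142, -0.003, -3.085]
contact_force: [-12.4, -0.5, 16.6]
opening: 0.0157
grip_force: 60.0
t 9.3167 pos [0.5501 0.1985 0.0326] rot [-3.1415e+00 -3.1000e-03 -3.0850e+00] shift [-0.0059 -0.0007 -0.0001] turn 0.0006 F [-12.36  -0.52  16.58]
[0.07004841 1.62292031 0.04954575]
```

View pics/c4.png

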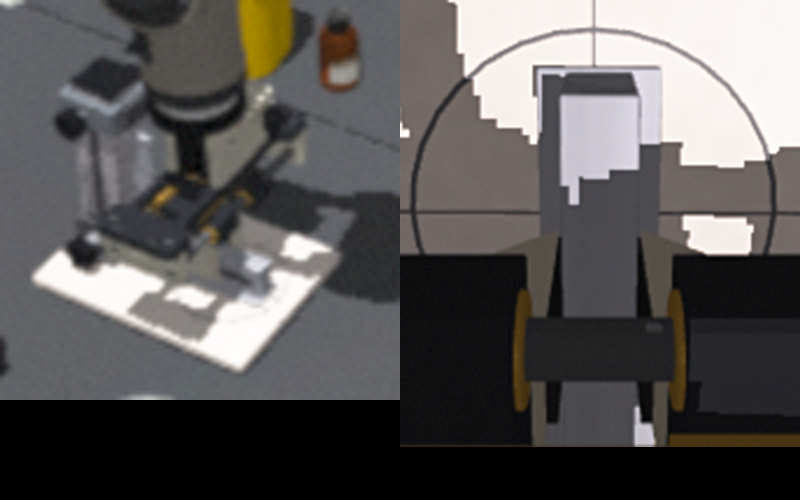

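The left panel shows the stock flat on the plate under the gripper, with the column near upright, and the camera and bottle untouched. The right panel shows the square centred on the plate's crosshair (593). I'll go on in small steps until the heel bottoms.

```bash
python3 -m jog '[[[-1,-0.001,0,0,0],[-1,-0.002,0,0,0],[-1,-0.003,0,0,0],[-1,-0.003,0,0,0]]]'
python3 -m jog '[[[-1,-0.001,0,0,0],[-1,-0.002,0,0,0],[-1,-0.002,0,0,0]]]'
python3 -m jog '[[[-1,-0.001,0,0,0],[-1,-0.001,0,0,0],[-1,-0.001,0,0,0]]]'
python3 -c "from h import *
go([.556,.1981,.0326],-3.0856)
print(robot.observe()['torque'])"
```

```text
time: 9.75
tool_pos: [0.5529, 0.1986, 0.0326]
tool_rot: [-3.142, -0.003, -3.085]
contact_force: [-12.0, -1.0, 17.2]
opening: 0.0156
grip_force: 60.0
time: 10.0
tool_pos: [0.5548, 0.1987, 0.0325]
tool_rot: [-3.141, -0.004, -3.085]
contact_force: [-13.0, -1.1, 17.4]
opening: 0.0154
grip_force: 60.0
time: 10.25
tool_pos: [0.5557, 0.1988, 0.0325]
tool_rot: [-3.141, -0.004, -3.085]
contact_force: [-12.7, -0.8, 17.5]
opening: 0.0157
grip_force: 60.0
t 10.25 pos [0.5557 0.1988 0.0325] rot [-3.1415 -0.0038 -3.085 ] shift [-0.0003 -0.0007 -0.0001] turn 0.0006 F [-12.72  -0.84  17.48]
[0.03633534 1.72762613 0.01108904]
```

```bash
for i in 1 2 3; do python3 -m jog '[[[-1,-0.0005,0,0,0],[-1,-0.001,0,0,0],[-1,-0.001,0,0,0]]]' | sed -n '1,4p'; done
```

```text
time: 10.5
tool_pos: [0.5565, 0.1989, 0.0325]
tool_rot: [-3.141, -0.004, -3.085]
contact_force: [-12.9, -0.2, 17.7]
time: 10.75
tool_pos: [0.5568, 0.1989, 0.0325]
tool_rot: [-3.141, -0.006, -3.085]
contact_force: [-15.5, -0.9, 20.3]
time: 11.0
tool_pos: [0.5568, 0.1989, 0.0326]
tool_rot: [-3.141, -0.008, -3.085]
contact_force: [-20.1, -0.7, 22.7]
```

```bash
python3 -m jog '[[[-1,0,0,0.0003,0],[-1,0,0,0.0003,0],[-1,0,0,0.0003,0],[-1,0,0,0.0003,0],[-1,0,0,0.0003,0]]]'
python3 -c "from h import *
a=snap('scene','s4.png')[180:280,160:260]; b=snap('top','t4.png')[140:230,140:230];w=snap('wrist','w4.png')
c=np.hstack([cv2.resize(x,(400,400),interpolation=cv2.INTER_CUBIC) for x in(a,b)]); cv2.imwrite('pics/c5.png',c[:,:,::-1])
# column top lean: predicted pixel of column top front-edge corners, upright
C=np.array([.6309,.2029,.016]);ex=np.array([np.cos(.056),np.sin(.056),0]);ey=np.array([-ex[1],ex[0],0])
S=cam('scene');T=cam('top')
for nm,l in(('cx',20),('front',0)):
  for y in(-20,20):
    p=C+ex*l/1e3+ey*y/1e3+np.array([0,0,.173]); print(nm,y,((proj(S,p)[0]-[160,180]+.5)*4).round(1),((proj(T,p)[0]-[140,140]+.5)*400/90+[400,0]).round(1))
print(robot.observe()['tool_pos'],robot.observe()['tool_rot'],robot.observe()['contact_force'])
"
```

```text
time: 11.42
tool_pos: [0.5568, 0.1989, 0.0325]
tool_rot: [-3.141, -0.008, -3.085]
contact_force: [-20.2, -0.9, 25.2]
opening: 0.016
grip_force: 60.0
cx -20 [109.   61.8] [579.   76.1]
cx 20 [77.3 88. ] [522.   74.8]
front -20 [129.   68.7] [577.2 103.5]
front 20 [97.6 95.2] [520.  102.2]
[0.55676011 0.19886876 0.03253475] [-3.14106321 -0.00771942 -3.08478756] [-21.59439033  -1.73957076  24.30549533]
```

View pics/c5.png

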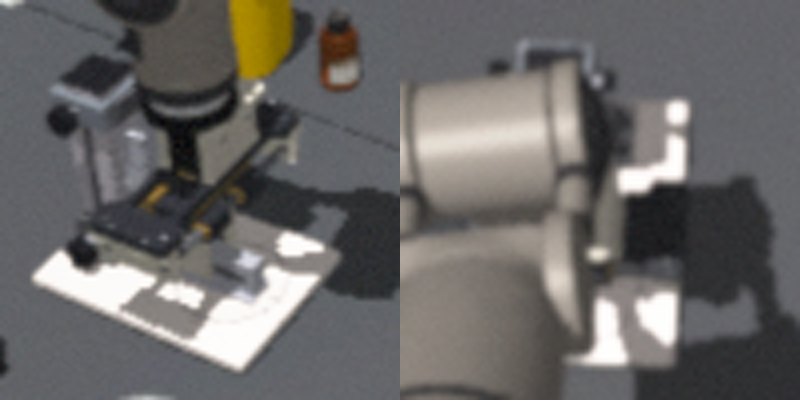

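The left panel shows the column upright: its top centre is near (95,75), against a predicted (93,75) for zero lean. The stock is flat on the plate, the TCP height has not changed since set-down, and x has stopped against the corner with about 20 N forward and 24 N down. I'm handing in while still pressing.

```bash
python3 -c "from cell import robot; print(robot.hand_in())"
```

```text
the job is handed in; nothing more can be done
None
```

The job is handed in at about 12 s, with the gripper still pressing the square into the corner, the stock flat on the plate and the column upright as far as the last pictures show; I did not touch the camera, dish or bottle.

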